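Take the rod-end cap of unknown hand off the clamped rod butt

TASK

The walnut rod-end cap on the rod butt clamped in the vise has a quarter-turn catch, and nobody remembers which way it undoes: try one way and, if it stops dead, the other, until it is unlocked, and lift the cap straight off. Finish while holding the cap in the gripper, still and upright (hollow side down), with its underside at least 6 cm above the top of the brass stud, and leave the other things on the slate where they are.

Things in the scene. Friction and masses are not known exactly. Their poses are not given: they have to be found in the camera images.
- cap_center (a point): Walnut rod-end cap: dark wooden cylinder, brass line across its top, seated on the upright rod butt in the vise; 48 mm across, 50 mm tall, about 70 g. Upper 30 mm solid, hollow below. Point: on its axis, half-way up (25 mm below the top); z up, x along the brass line. Grip it across any diameter. Locked at the start: it cannot be lifted (1 to 2 mm play) until turned.
- stud_top (a point): Top of the fixed brass stud inside the cap (hidden until the cap is off), on the butt's vertical axis, 167 mm above the slate; z up, x away from the crank of the vise. The seated cap's centre is 7.5 mm above this point. Cap locked: its x within 0.15 rad of this x. Cap free: it lifts straight off anywhere from 1.1 to 1.9 rad away from this x, on the side to which it opens.
- collar (a point): Centre of the top of the brass collar (46 mm across) that the cap's rim rests on, 150 mm above the slate; axes as stud_top. The catch's hand changes from start to start and cannot be seen: turned the wrong way about the vertical the cap meets a dead stop after 0.1 to 0.65 rad; the right way it runs freely past 1.1 rad. It does not rise by itself as it turns.
- jaws (a point): Top of the jaws of the blue-grey cast-iron bench vise, under the butt's axis, 105 mm above the slate; axes as stud_top. Jaws 95 mm wide along y. The vise, bolted down and immovable, reaches 85 mm to +x, 63 mm to either y side and, with its crank, 155 mm to -x, nowhere higher than the jaws; only the cork butt (28 mm across) with its collar and cap stands above them.
- guide_a: Bystander, to be left alone: larger white ceramic rod guide ring, 32 mm across, 10 mm high; origin at the centre of its underside.
- guide_b: Bystander, to be left alone: smaller white ceramic rod guide ring, 26 mm across, 9 mm high; origin at the centre of its underside.
- lure: Bystander, to be left alone: flat chrome spoon lure, about 58 mm long, 22 mm wide, 5 mm thick; origin at the centre of its underside.
- oil: Bystander, to be left alone: oil bottle with a red cap, 48 mm across, 110 mm tall; origin at the centre of its underside.
- tin: Bystander, to be left alone: open steel cup, 90 mm across, 50 mm tall; origin at the centre of its underside.
- driver: Bystander, to be left alone: screwdriver with an orange handle, lying flat; origin at the centre of its underside (on its long axis).
- spool: Bystander, to be left alone: blue line spool, 76 mm across, 32 mm high; origin at the centre of its underside.
Not all that is in view belongs to the job. Of the things like the part that bears cap_center, leave any that is red; of the rest the smaller one is meant.

How it is judged:
On the way:
1. the cap has been turned past 0.85 rad from its locked position while still seated on the butt (angle between the x axis of cap_center and the x axis of stud_top, either way round above 0.85 rad and z of cap_center in the frame of stud_top below 0.018 m and horizontal distance between cap_center and stud_top below 0.008 m), for 0.05 s.
At the end, for the whole second after the job is handed in: The fingers grip the cap (over 2 N), nothing else carries it; its centre is more than 80 mm above the stud top (underside more than 55 mm above it), its axis within 0.3 rad of upright, its speed below 0.03 m/s; each bystander lies within 30 mm of where it was (z of cap_center in the frame of stud_top above 0.08 m and angle between cap_center's own z axis and vertical below 0.3 rad and contact force between the fingers and cap above 2 N and contact force between cap and vise below 0.3 N and linear speed of cap below 0.03 m/s and distance of each of guide_a, guide_b, lure, oil, tin, driver, spool from where it was at the start of the episode below 0.03 m); the arm keeps its last pose, push and grip.
It fails at once if a bystander is shoved more than 30 mm from its place (distance of any of guide_a, guide_b, lure, oil, tin, driver, spool from where it was at the start of the episode above 0.03 m).
It also fails if it takes over 48 s, if anything falls off the work surface, if the arm or the gripper's body presses on something with over 40 N, if the wrist force passes 120 N, or if a joint passes its speed limit or range.

ROBOT

A 6-joint arm with a two-finger parallel gripper is mounted at the origin on the work surface. World frame = base frame: x ahead of the robot, y to its left, z up, the work surface at z = 0. Lengths are in m, angles in rad, forces in N, time in s.
With the tool pointing down it reaches from about 0.375 to 0.9 m from the base axis. Payload 3.1 kg.
Tool frame: the origin (TCP) lies midway between the tips of the shut fingers; the grasp point (between the pads) lies 19 mm behind it; x points along the fingers, z is the direction in which the jaws open and shut, and the axes are right-handed (so a half turn about x gives the same grasp; the last joint's range is limited). The gripper opens to 85 mm and grips with 20 to 120 N. Pads are 22 mm wide; open, the fingers measure 114 mm over their backs; the gripper's body (76 mm by 85 mm) begins 54 mm behind the grasp point. The pads swing forward as they close: fully open they stand 13 mm farther back than shut.
Start: joints at [1.155, 0.527, 1.433, -0, 1.181, -0.178], TCP at [0.147, 0.608, 0.231] pointing down, gripper open.
Joint ranges: [-3.08, 3.08], [-0.75, 2.2], [0.22, 2.44], [-1.43, 4.57], [0, 2.65], [-2.85, 2.85]. Speed limits (rad/s): [2.79, 2.79, 3.14, 3.14, 3.14, 3.14].

INTERFACE

Orientations are given as a unit quaternion [x, y, z, w].
In Python, from station import telemetry, optics, manip gives the robot as it stands.
- The arm moves only by the tool step_arm, never from a script. Its argument "commands" is a list of rows, each a list of 4 numbers: the shift along the tool's x, y, z in m, then the turn about the tool's x in rad. A call has 1 to 8 rows; each row is the pose to reach, as a shift and turn from the pose measured when the call began, along the tool's axes at that moment; what a row does not reach only later rows make up. A row lasts 1/12 s, in which the tool goes at most 41.7 mm and 7.16 degrees, less where a joint would pass 70% of its speed; a pose out of reach is approached as far as the arm can. A call with a gripper value outside its range is refused whole. "jaw" is the finger opening in m, from 0 to 0.0854, set as the call begins (left out, the last holds). The fingers move at their own pace and stop on an object; "grip_force" is the grip in N (left out, the last holds). Time passes only in rows, so rows that repeat a pose let the fingers close. It gives the time, the measured TCP pose, the force and the opening at its end, in the units of the state.
- telemetry.sense(): the state, without advancing time (a new reading comes with each control period).
- optics.snapshot(name): name is "side" or "top"; returns the picture (480x640x3 uint8, red, green, blue); there is no depth.
- optics.camera_params(name): a dict with "mtx" (3x3 intrinsics, pixels), "origin" and "attitude" of the camera in the world. Camera axes: x right, y down, z forward; pixel columns grow to the right and rows downward; lengths in m; the calibration is good to about 2 mm. A picture is of the moment at which its call begins. camera_params takes no time and is no camera call.
- manip.sign_off(): hands the job in, once; it reports no verdict.
The state is a dict: "t": time; "q": joint angles; "qd": joint speeds; "tau": joint torques, N m; "tcp_pos": TCP position; "tool_rot": TCP orientation; "force": force on the tool from outside, world axes, zero at the start; "ft_torque": the same for the moment, N m; "finger_gap": opening from 0.0 (shut) to 1.0 (fully open).
Only numpy, scipy, OpenCV 4.12 (cv2) and the standard library are available. Lean on these libraries where they do the work, as an engineer would, in place of code of your own. Each camera call takes 0.05 s, during which the arm holds its last target.

## Working session

There is one attempt and no reset: what is moved stays moved. The work goes in short steps, Python scripts to look and compute and a tool call to move; the robot and the scene stay as the last step left them, time stands still between calls to the robot, and variables do not carry over. Pictures are saved under pics/ and viewed, and the job is handed in when it is done.

Besides the shell and the picture viewer there is one more tool, called after "Request:" as name(argument=value, ...) on one line, values as JSON. step_arm: Moves the arm, as the interface text tells. Its arguments: {"type":"object","properties":{"commands":{"type":"array","items":{"type":"array","items":{"type":"number"}}},"jaw":{"type":"number"},"grip_force":{"type":"number"}},"required":["commands"]}

```bash
mkdir -p pics; ls; python3 - <<'E'
from station import telemetry, optics, manip
import cv2, numpy as np
for n in ("side","top"):
    im=optics.snapshot(n); cv2.imwrite(f"pics/{n}0.png",im[:,:,::-1])
    p=optics.camera_params(n); print(n,p)
s=telemetry.sense(); print({k:np.round(v,4).tolist() for k,v in s.items()})
E
```

```text
pics
side {'mtx': array([[451.69145273,   0.        , 319.75496219],
       [  0.        , 451.69145273, 241.90157618],
       [  0.        ,   0.        ,   1.        ]]), 'origin': array([-0.06867776, -0.61033311,  0.79015812]), 'attitude': array([ 0.81504935, -0.357094  ,  0.17444988, -0.42159894])}
top {'mtx': array([[560.83359464,   0.        , 319.33491432],
       [  0.        , 560.83359464, 229.32463133],
       [  0.        ,   0.        ,   1.        ]]), 'origin': array([0.30104105, 0.01253491, 1.51315058]), 'attitude': array([ 0.70913347, -0.69894899,  0.07185834, -0.05862098])}
{'t': 0.1, 'q': [1.1555, 0.5284, 1.4338, 0.0, 1.1814, -0.1785], 'qd': [-0.0006, 0.0001, -0.0039, 0.0005, 0.0012, 0.0012], 'tau': [-0.0002, -44.3305, -17.8586, -0.0002, 0.0038, -0.0], 'tcp_pos': [0.1463, 0.6069, 0.2304], 'tool_rot': [-0.4378, 0.5562, 0.4371, 0.5549], 'force': [-0.4673, 0.2884, -0.0693], 'ft_torque': [-0.0722, -0.029, 0.021], 'finger_gap': 1.0035}
```

View pics/side0.png

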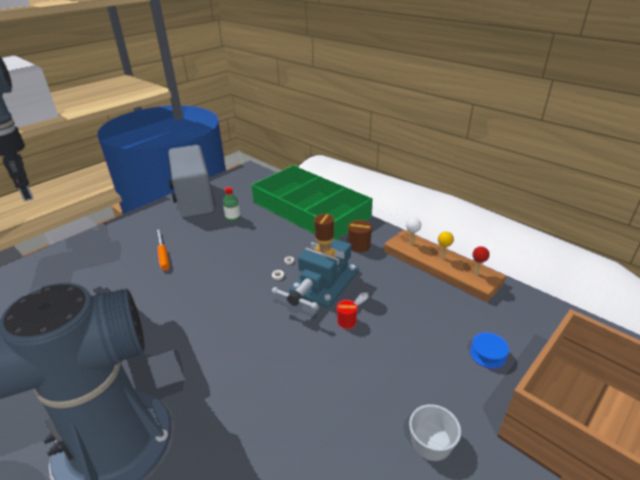

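View pics/top0.png

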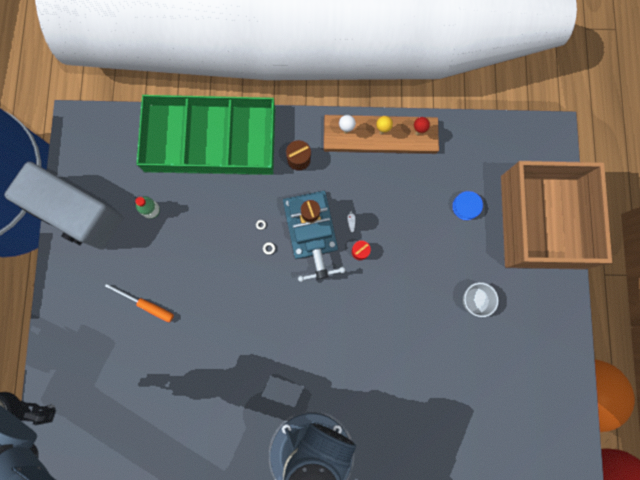

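Top view: the target cap sits on the vise at about (311,210), with its brass line running roughly up-down. The look-alikes are the red cap at (362,250) and a larger walnut cap at (299,154). I'll zoom in to measure.

```bash
python3 - <<'E'
import cv2,numpy as np
t=cv2.imread("pics/top0.png"); s=cv2.imread("pics/side0.png")
a=cv2.resize(t[165:290,245:385],None,fx=5.5,fy=4.8*5.5/4.8*0.87,interpolation=cv2.INTER_CUBIC)
a=cv2.resize(t[180:290,260:390],None,fx=5,fy=5,interpolation=cv2.INTER_CUBIC)
b=cv2.resize(s[200:320,260:390],None,fx=5,fy=5,interpolation=cv2.INTER_CUBIC)
cv2.imwrite("pics/tz.png",a);cv2.imwrite("pics/sz.png",b)
E
```

```text
(no output)
```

View pics/tz.png

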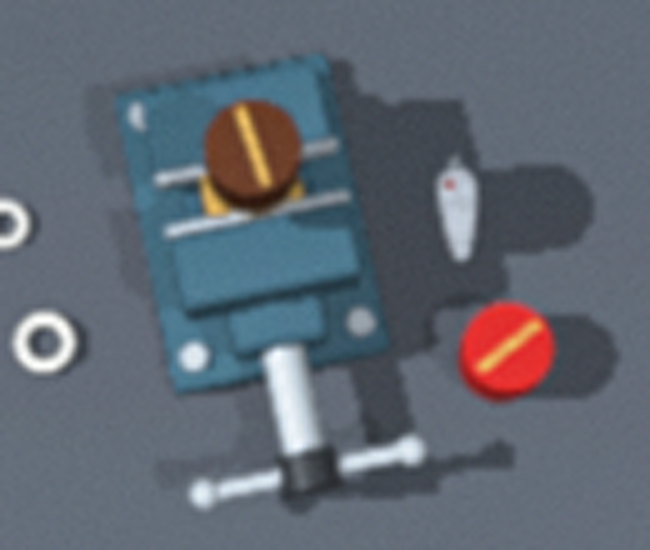

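View pics/sz.png

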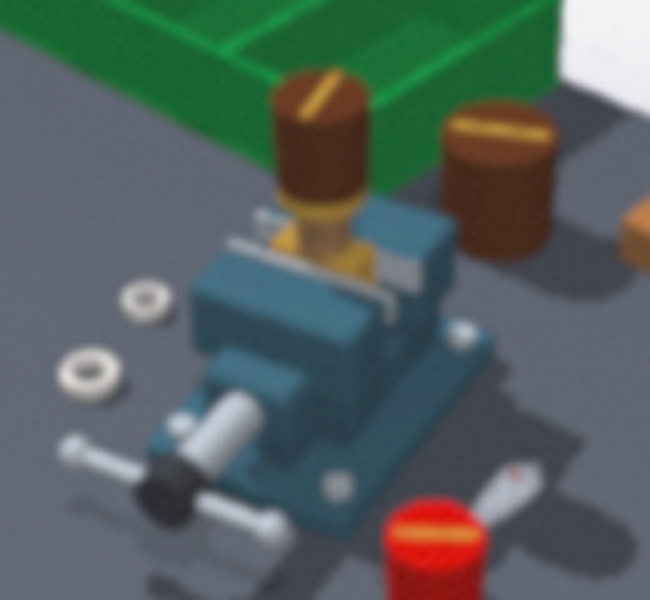

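```bash
cat > h.py <<'E'
import numpy as np
from scipy.spatial.transform import Rotation as R
from station import telemetry, optics, manip
def ray(n,uv):
    p=optics.camera_params(n); K=p['mtx']; 
    d=R.from_quat(p['attitude']).apply(np.linalg.solve(K,[uv[0],uv[1],1])); return np.array(p['origin']),d
def atz(n,uv,z):
    o,d=ray(n,uv); return o+d*(z-o[2])/d[2]
def proj(n,P):
    p=optics.camera_params(n); c=R.from_quat(p['attitude']).inv().apply(np.array(P)-p['origin']); v=p['mtx']@c; return v[:2]/v[2]
def z(u,o): return (np.array(u)+.5)/5-.5+np.array(o)
E
python3 - <<'E'
from h import *
T=(260,180);S=(260,200)
for uv in [(253,147),(240,103),(264,187)]: print(atz('top',z(uv,T),.1995).round(4))
for uv in [(321,98)]: print('side',atz('side',z(uv,S),.1995).round(4))
a=atz('top',z((240,103),T),.1995);b=atz('top',z((264,187),T),.1995)
d=a-b; print('line yaw',np.arctan2(d[1],d[0]))
# vise axis: rear right-left
s=telemetry.sense(); r=R.from_quat(s['tool_rot']); print(r.as_matrix().round(3), s['tcp_pos'])
# brass ring collar bottom etc
for c in [(280,210)]: pass
E
```

```text
[0.596  0.0119 0.1995]
[0.6176 0.0185 0.1995]
[0.5765 0.0064 0.1995]
side [0.5986 0.0159 0.1995]
line yaw 0.28774898987534564
[[-0.001 -0.972  0.235]
 [-0.002  0.235  0.972]
 [-1.     0.    -0.002]] [0.14632477 0.60694081 0.23041198]
```

Request:
step_arm(commands=[[-0.005, -0.02, -0.016, 0.05], [-0.01, -0.05, -0.04, 0.13], [-0.02, -0.08, -0.064, 0.22], [-0.03, -0.11, -0.09, 0.32], [-0.03, -0.14, -0.114, 0.4], [-0.03, -0.17, -0.138, 0.48], [-0.03, -0.2, -0.163, 0.56], [-0.03, -0.22, -0.18, 0.6]], jaw=0.0854)

```text
t: 0.77
tcp_pos: [0.3192, 0.3778, 0.2605]
tool_rot: [-0.253, 0.661, 0.251, 0.66]
force: [0.1, 0.5, -0.1]
finger_gap: 1.002
```

```bash
cat > st.py <<'E'
from h import *
import sys
s=telemetry.sense(); M=R.from_quat(s['tool_rot']).as_matrix(); p=np.array(s['tcp_pos'])
print('t',s['t'],'p',p.round(4),'q',np.round(s['q'],3),'F',np.round(s['force'],1),'T',np.round(s['ft_torque'],2),'gap',round(s['finger_gap'],3))
print(M.round(3),'jaw yaw',np.arctan2(M[1,2],M[0,2]))
if len(sys.argv)>3:
    print('to goal in tool',(M.T@(np.array(list(map(float,sys.argv[1:4])))-p)).round(4))
E
python3 st.py 0.597 0.0135 0.255
```

```text
t 0.7667 p [0.3192 0.3778 0.2605] q [ 0.644  0.315  1.715 -0.002  1.114 -0.084] F [ 0.1  0.5 -0.1] T [-0.01 -0.05  0.02] gap 1.002
[[-0.001 -0.666  0.746]
 [-0.003  0.746  0.666]
 [-1.    -0.002 -0.003]] jaw yaw 0.7293519895228532
to goal in tool [ 0.0064 -0.4567 -0.0356]
```

Request:
step_arm(commands=[[0, -0.02, -0.002, 0.05], [0, -0.055, -0.004, 0.12], [0, -0.09, -0.007, 0.2], [0, -0.125, -0.01, 0.28], [0, -0.16, -0.012, 0.36], [0, -0.195, -0.015, 0.44], [0, -0.23, -0.018, 0.52], [0, -0.265, -0.021, 0.6]])

```text
t: 1.43
tcp_pos: [0.4806, 0.1646, 0.2608]
tool_rot: [-0.045, 0.706, 0.043, 0.705]
force: [-0.5, 0.4, 0.8]
finger_gap: 0.996
```

```bash
python3 st.py 0.597 0.0135 0.255
```

```text
t 1.4333 p [0.4806 0.1646 0.2608] q [ 0.111  0.334  1.684 -0.003  1.125 -0.012] F [-0.5  0.4  0.8] T [0.03 0.   0.  ] gap 0.996
[[-0.002 -0.125  0.992]
 [-0.003  0.992  0.125]
 [-1.    -0.003 -0.002]] jaw yaw 0.12519436602032852
to goal in tool [ 0.0061 -0.1644  0.0966]
```

Request:
step_arm(commands=[[0, -0.025, 0.015, 0.03], [0, -0.055, 0.032, 0.08], [0, -0.085, 0.05, 0.13], [0, -0.115, 0.068, 0.18], [0, -0.14, 0.083, 0.22], [0, -0.16, 0.094, 0.26], [0, -0.164, 0.097, 0.28], [0, -0.164, 0.097, 0.28]])

```text
t: 2.1
tcp_pos: [0.5979, 0.0126, 0.2603]
tool_rot: [0.055, 0.706, -0.057, 0.704]
force: [0.6, 0.2, -0.0]
finger_gap: 0.996
```

```bash
python3 - <<'E'
from h import *
import cv2
for n,(x,y) in (("top",(240,150)),("side",(250,130))):
    im=optics.snapshot(n)[:,:,::-1].copy(); cv2.imwrite(f"pics/{n}1.png",im)
    cv2.imwrite(f"pics/{n}1z.png",cv2.resize(im[y:y+120,x:x+150],None,fx=5,fy=5,interpolation=cv2.INTER_CUBIC))
E
python3 st.py 0.597 0.0135 0.255
```

```text
t 2.2 p [0.5963 0.0147 0.2605] q [-0.161  0.459  1.47  -0.003  1.216 -0.006] F [-0.2  0.7  0. ] T [-0.01 -0.02  0.02] gap 0.997
[[-0.004  0.154  0.988]
 [-0.002  0.988 -0.154]
 [-1.    -0.003 -0.003]] jaw yaw -0.15419660135821256
to goal in tool [ 0.0055 -0.0011  0.0009]
```

View pics/side1z.png

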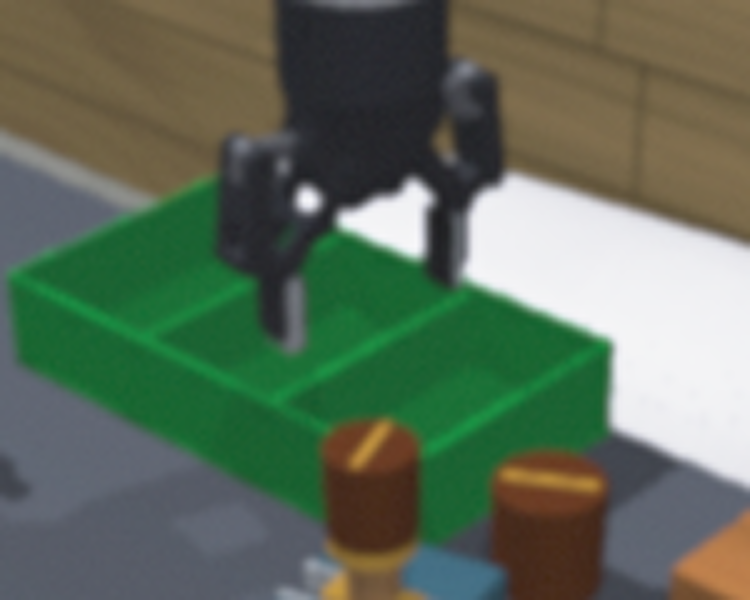

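View pics/top1z.png

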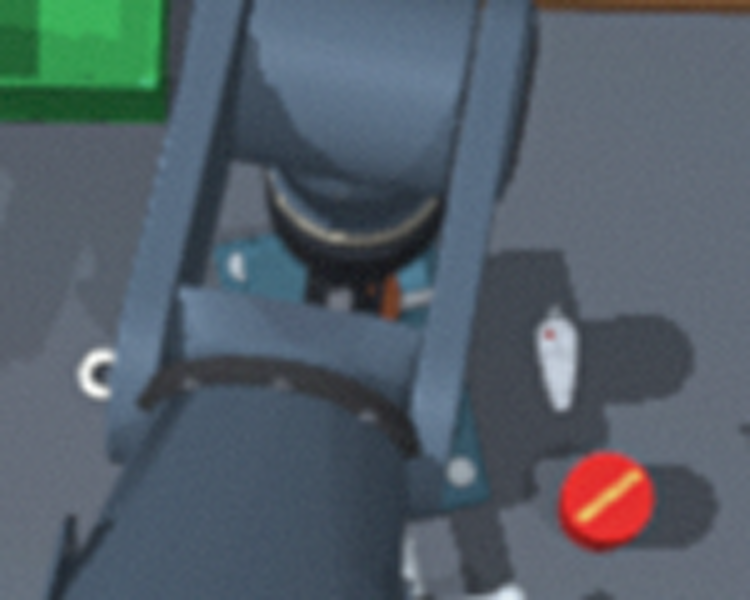

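```bash
python3 - <<'E'
from h import *
S=(250,130)
s=telemetry.sense(); p=np.array(s['tcp_pos']); M=R.from_quat(s['tool_rot']).as_matrix()
for sg in (-1,1):
    q=p+M[:,2]*sg*.0427-M[:,0]*.013
    print(((proj('side',q)-S)+.5)*5-.5)
print(((proj('side',[.597,.0135,.1995])-S)+.5)*5-.5)
print(((proj('side',[.5986,.0159,.1995])-S)+.5)*5-.5)
E
```

```text
[293.53795585 345.7972058 ]
[438.6961395  287.75814645]
[372.36764065 451.19081789]
[370.96125564 448.03693997]
```

The fingers straddle the cap: seen from the side, their midpoint is at zoom column 368 and the cap's at 371. Now I descend.

Request:
step_arm(commands=[[0.01, -0.001, 0.001, 0], [0.025, -0.001, 0.001, 0], [0.04, -0.001, 0.001, 0], [0.055, -0.001, 0.001, 0], [0.07, -0.001, 0.001, 0], [0.085, -0.001, 0.001, 0], [0.095, -0.001, 0.001, 0], [0.099, -0.001, 0.001, 0]])

```text
t: 2.87
tcp_pos: [0.5947, 0.0147, 0.1594]
tool_rot: [0.053, 0.708, -0.055, 0.702]
force: [0.1, -1.1, 0.2]
finger_gap: 1.001
```

Request:
step_arm(commands=[[0, 0, 0, 0], [0, 0, 0, 0], [0, 0, 0, 0], [0, 0, 0, 0], [0, 0, 0, 0], [0, 0, 0, 0]], jaw=0.06, grip_force=30)

```text
t: 3.37
tcp_pos: [0.5951, 0.0146, 0.1601]
tool_rot: [0.053, 0.707, -0.055, 0.703]
force: [-0.3, 0.4, 0.5]
finger_gap: 0.702
```

```bash
python3 - <<'E'
from h import *
import cv2
for n,(x,y) in (("side",(250,150)),):
    im=optics.snapshot(n)[:,:,::-1].copy(); cv2.imwrite(f"pics/{n}2.png",im)
    cv2.imwrite(f"pics/{n}2z.png",cv2.resize(im[y:y+120,x:x+150],None,fx=5,fy=5,interpolation=cv2.INTER_CUBIC))
E
python3 st.py 0.597 0.0135 0.16
```

```text
t 3.4167 p [0.595  0.0146 0.1599] q [-0.162  0.579  1.572 -0.003  0.998 -0.008] F [-0.5  0.2 -0. ] T [-0.04  0.02 -0.  ] gap 0.7
[[-0.007  0.152  0.988]
 [-0.001  0.988 -0.152]
 [-1.    -0.002 -0.007]] jaw yaw -0.15258145126946548
to goal in tool [-0.0001 -0.0008  0.0022]
```

View pics/side2z.png

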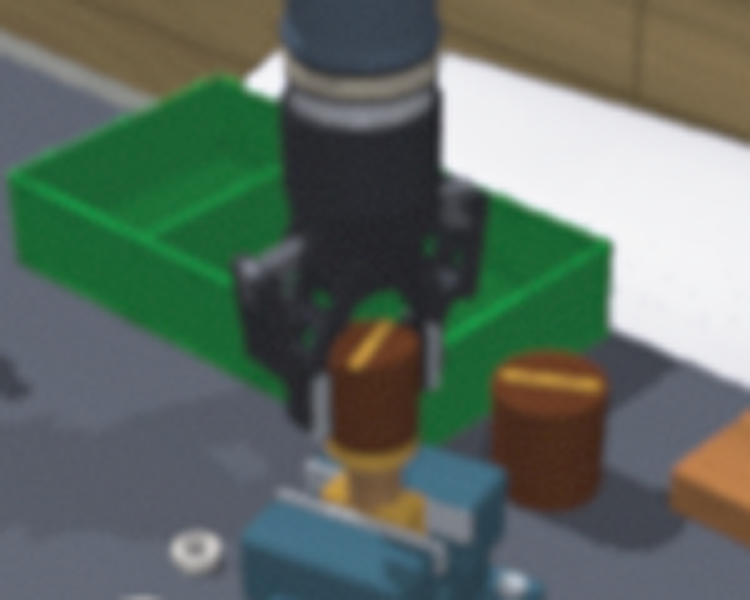

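Request:
step_arm(commands=[[0, -0.0005, 0.001, 0], [0, -0.0005, 0.001, 0], [0, -0.0005, 0.001, 0], [0, -0.0005, 0.001, 0], [0, -0.0005, 0.001, 0], [0, -0.0005, 0.001, 0], [0, -0.0005, 0.001, 0], [0, -0.0005, 0.001, 0]], jaw=0.04, grip_force=30)

```text
t: 4.08
tcp_pos: [0.5973, 0.0136, 0.1607]
tool_rot: [0.053, 0.706, -0.055, 0.704]
force: [4.9, -0.3, 5.3]
finger_gap: 0.556
```

```bash
python3 st.py 0.597 0.0135 0.16
```

```text
t 4.0833 p [0.5973 0.0136 0.1607] q [-0.163  0.579  1.568 -0.003  0.998 -0.008] F [ 4.9 -0.3  5.3] T [-0.13 -0.82 -0.08] gap 0.556
[[-0.003  0.152  0.988]
 [-0.002  0.988 -0.152]
 [-1.    -0.003 -0.003]] jaw yaw -0.15266243565193585
to goal in tool [ 0.0007 -0.0002 -0.0003]
```

Request:
step_arm(commands=[[0, 0, 0, 0], [0, 0, 0, 0], [0, 0, 0, 0], [0, 0, 0, 0.04], [0, 0, 0, 0.08], [0, 0, 0, 0.12], [0, 0, 0, 0.16], [0, 0, 0, 0.2]], grip_force=60)

```text
t: 4.75
tcp_pos: [0.5969, 0.0143, 0.1608]
tool_rot: [0.124, 0.697, -0.125, 0.695]
force: [3.1, 1.9, 5.6]
finger_gap: 0.548
```

```bash
python3 st.py 0.597 0.0135 0.16
```

```text
t 4.75 p [0.5969 0.0143 0.1608] q [-0.162  0.579  1.568 -0.002  0.999  0.193] F [3.1 1.9 5.6] T [ 0.2  -0.42  0.09] gap 0.548
[[-0.004  0.347  0.938]
 [-0.001  0.938 -0.347]
 [-1.    -0.002 -0.004]] jaw yaw -0.35442155151943794
to goal in tool [ 0.0008 -0.0007  0.0004]
```

Turned 0.2 rad with negligible torque. I'll keep turning the same way.

Request:
step_arm(commands=[[0, 0, 0, 0.04], [0, 0, 0, 0.08], [0, 0, 0, 0.12], [0, 0, 0, 0.16], [0, 0, 0, 0.2], [0, 0, 0, 0.24]])

```text
t: 5.25
tcp_pos: [0.5974, 0.015, 0.1608]
tool_rot: [0.207, 0.677, -0.208, 0.675]
force: [3.8, 1.7, 3.5]
finger_gap: 0.55
```

```bash
python3 st.py 0.597 0.0135 0.16
```

```text
t 5.25 p [0.5974 0.015  0.1608] q [-0.161  0.579  1.568 -0.     0.998  0.435] F [3.8 1.7 3.5] T [ 0.22 -0.72  0.1 ] gap 0.55
[[-0.003  0.561  0.827]
 [ 0.     0.827 -0.561]
 [-1.    -0.002 -0.003]] jaw yaw -0.5961962412988937
to goal in tool [ 0.0008 -0.0015  0.0005]
```

Request:
step_arm(commands=[[0, -0.001, 0, 0.04], [0, -0.001, 0, 0.08], [0, -0.001, 0, 0.12], [0, -0.001, 0, 0.16], [0, -0.001, 0, 0.2], [0, -0.001, 0, 0.24]])

```text
t: 5.75
tcp_pos: [0.597, 0.0145, 0.1608]
tool_rot: [0.287, 0.647, -0.288, 0.645]
force: [2.7, 0.6, 3.1]
finger_gap: 0.551
```

```bash
python3 st.py 0.597 0.0135 0.16
```

```text
t 5.75 p [0.597  0.0145 0.1608] q [-0.163  0.578  1.569 -0.     0.997  0.675] F [2.7 0.6 3.1] T [-0.05 -0.49  0.08] gap 0.551
[[-0.003  0.743  0.669]
 [ 0.     0.669 -0.743]
 [-1.    -0.002 -0.002]] jaw yaw -0.8377753969837312
to goal in tool [ 0.0008 -0.0007  0.0008]
```

Turned 0.685 rad with a twist torque of only 0.08 N·m, so this is the free direction. I'll turn on to about 1.45 rad.

Request:
step_arm(commands=[[0, 0, 0, 0.05], [0, 0, 0, 0.1], [0, 0, 0, 0.15], [0, 0, 0, 0.2], [0, 0, 0, 0.25], [0, 0, 0, 0.3], [0, 0, 0, 0.35], [0, 0, 0, 0.4]])

```text
t: 6.42
tcp_pos: [0.5973, 0.0151, 0.1608]
tool_rot: [0.411, 0.576, -0.411, 0.575]
force: [3.1, 1.4, 3.9]
finger_gap: 0.549
```

Request:
step_arm(commands=[[0, 0, 0, 0.05], [0, 0, 0, 0.1], [0, 0, 0, 0.15], [0, 0, 0, 0.2], [0, 0, 0, 0.25], [0, 0, 0, 0.3], [0, 0, 0, 0.35], [0, 0, 0, 0.38]])

```text
t: 7.08
tcp_pos: [0.5966, 0.0152, 0.1608]
tool_rot: [-0.512, -0.488, 0.513, -0.486]
force: [1.4, -0.9, 6.5]
finger_gap: 0.55
```

```bash
python3 st.py 0.597 0.0135 0.16; python3 - <<'E'
from h import *
import cv2
for n,(x,y) in (("side",(250,150)),):
    im=optics.snapshot(n)[:,:,::-1].copy(); cv2.imwrite(f"pics/{n}3.png",im)
    cv2.imwrite(f"pics/{n}3z.png",cv2.resize(im[y:y+120,x:x+150],None,fx=5,fy=5,interpolation=cv2.INTER_CUBIC))
E
```

```text
t 7.0833 p [0.5966 0.0152 0.1608] q [-1.620e-01  5.780e-01  1.569e+00  1.000e-03  9.980e-01  1.459e+00] F [ 1.4 -0.9  6.5] T [ 0.01 -0.43  0.11] gap 0.55
[[-0.004  0.999 -0.051]
 [ 0.001 -0.051 -0.999]
 [-1.    -0.004 -0.001]] jaw yaw -1.6218780860126147
to goal in tool [0.0008 0.0005 0.0016]
```

View pics/side3z.png

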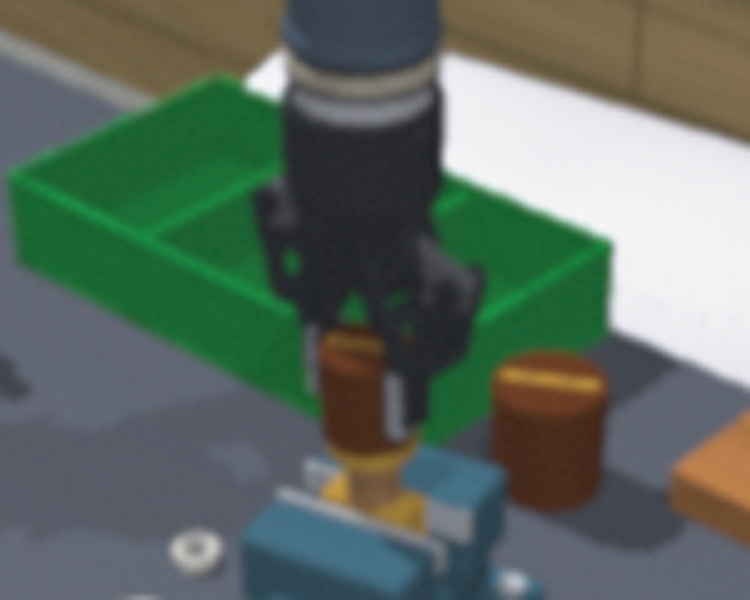

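The brass line has swung round with the cap and is now near horizontal at zoom (330–383, 342). A small test lift comes next.

Request:
step_arm(commands=[[-0.002, 0, 0, 0], [-0.004, 0, 0, 0], [-0.007, 0, 0, 0], [-0.01, 0, 0, 0]])

```text
t: 7.47
tcp_pos: [0.5964, 0.0151, 0.1692]
tool_rot: [-0.512, -0.489, 0.514, -0.485]
force: [4.9, -0.5, -4.4]
finger_gap: 0.553
```

```bash
python3 st.py 0.597 0.0135 0.28
```

```text
t 7.4667 p [0.5964 0.0151 0.1692] q [-1.620e-01  5.670e-01  1.562e+00  1.000e-03  1.018e+00  1.460e+00] F [ 4.9 -0.5 -4.4] T [-0.11 -0.92  0.04] gap 0.553
[[-0.005  0.999 -0.051]
 [ 0.002 -0.051 -0.999]
 [-1.    -0.005 -0.001]] jaw yaw -1.6223154017902464
to goal in tool [-1.108e-01  1.000e-04  1.400e-03]
```

Request:
step_arm(commands=[[-0.005, 0, 0, 0], [-0.012, 0, 0, 0], [-0.02, 0, 0, 0], [-0.029, 0, 0, 0], [-0.038, 0, 0, 0], [-0.047, 0, 0, 0], [-0.054, 0, 0, 0], [-0.058, 0, 0, 0]])

```text
t: 8.13
tcp_pos: [0.597, 0.0151, 0.2287]
tool_rot: [-0.512, -0.488, 0.513, -0.486]
force: [-0.3, 0.1, -1.7]
finger_gap: 0.546
```

Request:
step_arm(commands=[[-0.008, 0, 0, 0], [-0.016, 0, 0, 0], [-0.026, 0, 0, 0], [-0.036, 0, 0, 0], [-0.044, 0, 0, 0], [-0.05, 0, 0, 0], [-0.053, 0, 0, 0], [-0.053, 0, 0, 0]])

```text
t: 8.8
tcp_pos: [0.5975, 0.0149, 0.2827]
tool_rot: [-0.513, -0.488, 0.513, -0.486]
force: [0.6, -0.2, -0.8]
finger_gap: 0.55
```

Request:
step_arm(commands=[[0, 0, 0, 0], [0, 0, 0, 0], [0, 0, 0, 0], [0, 0, 0, 0], [0, 0, 0, 0], [0, 0, 0, 0]])

```text
t: 9.3
tcp_pos: [0.5974, 0.0149, 0.2825]
tool_rot: [-0.512, -0.488, 0.513, -0.486]
force: [0.4, -0.2, 0.5]
finger_gap: 0.552
```

```bash
python3 st.py 0.597 0.0135 0.28;python3 - <<'E'
from h import *
import cv2
for n,(x,y) in (("side",(250,130)),("top",(0,0))):
    im=optics.snapshot(n)[:,:,::-1].copy(); cv2.imwrite(f"pics/{n}4.png",im)
    if n=="side": cv2.imwrite(f"pics/{n}4z.png",cv2.resize(im[y:y+120,x:x+150],None,fx=5,fy=5,interpolation=cv2.INTER_CUBIC))
E
```

```text
t 9.3 p [0.5974 0.0149 0.2825] q [-1.620e-01  4.380e-01  1.441e+00  1.000e-03  1.265e+00  1.460e+00] F [ 0.4 -0.2  0.5] T [ 0.02 -0.01 -0.  ] gap 0.552
[[-0.002  0.999 -0.051]
 [ 0.001 -0.051 -0.999]
 [-1.    -0.002 -0.001]] jaw yaw -1.6222052998650274
to goal in tool [ 0.0025 -0.0003  0.0014]
```

View pics/side4z.png

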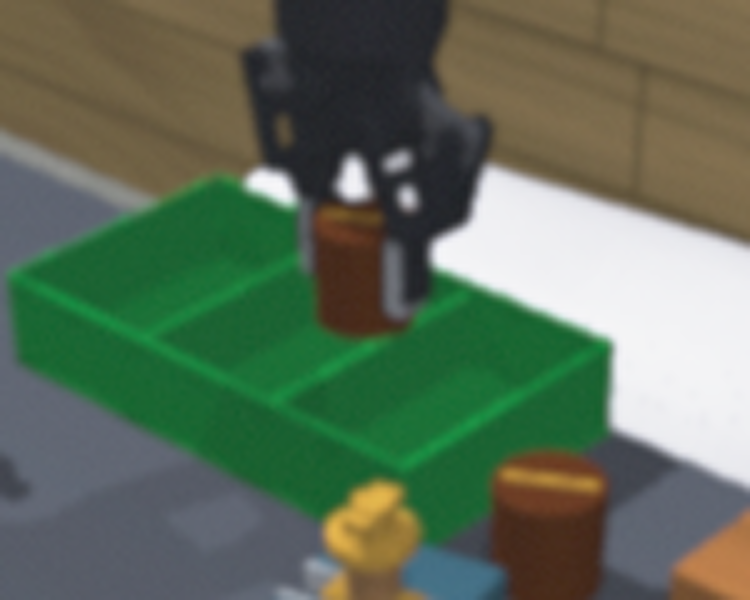

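View pics/side4.png

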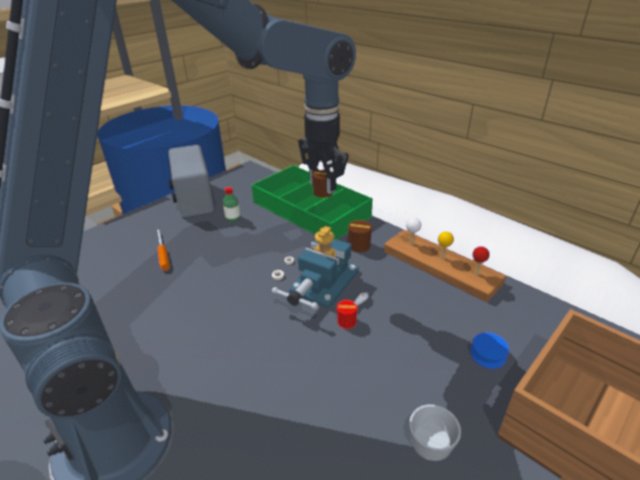

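View pics/top4.png

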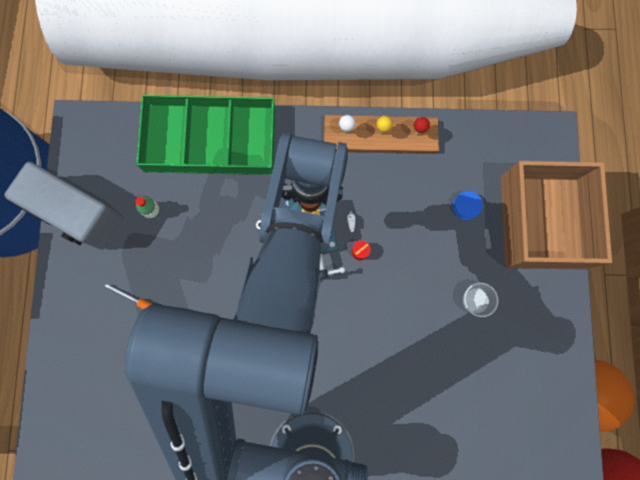

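The cap is off and upright in the fingers at side-view zoom (365,270), with the brass stud bare below at (375,510). It rose 122 mm, so its underside is about 105 mm above the stud top. The side view shows every bystander where it was, and contact forces are near zero. Handing in.

```bash
python3 - <<'E'
from h import *
S=(250,130)
print('rim px pred',((proj('side',[.597,.0145,.272])-S)+.5)*5-.5)
s=telemetry.sense(); print(s['t'],np.abs(s['qd']).max(),s['finger_gap'])
print(manip.sign_off())
E
```

```text
rim px pred [369.02889419 318.57470908]
9.4 0.0021532533520848295 0.5474419938362624
the job is handed in; nothing more can be done
None
```

The cap is unlocked, lifted off and held upright in the gripper, and I handed the job in at t = 9.4 s.

- **Unlocking:** I gripped the cap on the vise, not the red or the larger walnut one, across a diameter at 60 N. I turned it clockwise seen from above. It never met a stop, so that was the opening direction. It turned about 1.47 rad while still seated, with under about 0.15 N·m of twist torque. The side view showed the brass line swing round with the gripper.
- **Lifting:** a 10 mm test lift met only about 4 N, so I raised the cap about 122 mm in all. Its underside should be about 105 mm above the stud top.

**Last checks:**
- The side view shows the cap upright in the fingers and the brass stud bare below.
- The jaw opening matches the 48 mm cap, outside forces are near zero, and the joints are still (under 0.003 rad/s).
- The predicted centre of the cap's underside in the side view fell at zoom (369,319). That fits the lower edge I saw at about (365,335), which is the near side of the rim.
- The bystanders look unmoved in the side view. In the top view the arm partly hides the screwdriver and the guide rings, so I checked those from the side only, by eye and not by measurement.
- My top and side estimates of the cap's position disagreed by about 4–5 mm, more than the stated 2 mm calibration. I used a point between them and the grip closed cleanly there.

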